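# Shut the regulator and lock it out with the snap hook

## Task

Shut the gas regulator: press its sprung knob down, turn it clockwise all the way from the green mark to the red mark and let it spring back up. Then lock it out: pick up the red-handled snap hook and push its gate against a leg of the steel eye on the same plate until the leg is inside the hook and the gate has sprung shut behind it, and leave the hook lying flat on the plate with the leg inside it. Do not shift or knock over the tape roll, beaker, flask or timer.

Things in the scene. Friction and masses are not known exactly. Their poses are not given: they have to be found in the camera images.
- station: Fixed aluminium plate, 220 (x) x 280 (y) x 8 mm, on the worktop; origin under its centre, x away from the robot at yaw 0, z up. It carries a grey 66 x 66 x 28 mm regulator housing with pipe stubs, centred at (30, 75) mm, whose knob reaches 78 mm above the worktop, and at x = 70 mm the dark steel eye. A green and a red dot on the plate, 52 mm from the knob's axis, mark open and shut.
- eye_left (a point): point on the axis of the eye's left leg (station y = -45 mm, nearer the regulator), 20 mm above the plate. The eye is an inverted-U staple of 10 mm round bar: two upright legs 70 mm apart, joined by a crossbar 60 mm above the plate. It is a closed loop, so a hook gets onto a leg only through its gate.
- eye_right (a point): point on the axis of the eye's right leg (station y = -115 mm, farther from the regulator), 20 mm above the plate
- knob_grip (a point): point on the knob's upright axis, 68 mm above the worktop while up. The knob: an orange bar 54 long, 15 thick, 26 mm high (top 10 mm above this point, foot 16 mm below) on a black disc of radius 31 mm that moves with it and may be pushed on. Site x runs along the bar to its white pointer: 0.525 rad left of the station's +x when open, 0.525 rad right of it when shut.
- knob_press (a joint): how far the knob is pressed down, m: 0 up, 0.008 fully down; a spring resists with 4.5 N at first and 8.5 N fully down. The knob turns only while pressed down more than about 6 mm (else it stops within about 0.3 rad), and springs up again only in one of its two end positions.
- knob_turn (a joint): turn of the knob, rad, growing clockwise seen from above: 0 open (pointer to the green dot), 1.05 shut (pointer to the red dot), with an end stop at each; turns easily once pressed down
- hook: Loose snap hook, 0.16 kg, 148 mm long, lying flat, z up. Origin at the underside, under the centre of its red upright grip (60 long in x, 20 thick in y, 50 mm high: take it across y from above). Towards +x follows a flat steel frame 14 mm thick, 54 mm wide: back bar to x = 44 mm, then two 9 mm arms to x = 118 mm with an inner space 36 mm wide between them, closed in front by the gate.
- hook_mouth (a point): centre of the shut gate, 108 mm ahead of the hook's origin, 7 mm above its underside. The gate is a dark bar 8 mm thick, hinged at y = -22.5 mm; its free end lies behind a lip on the +y arm, so the mouth is open from y = -16 to 12 mm. A 10 mm upright bar pushed in near y = 0 has passed the gate's free end when its axis is at about x = 75 mm of the hook.
- hook_gate (a joint): angle of the gate, rad: 0 shut, growing as it swings inward, at most 1.35; a spring shuts it (about 3 N at its middle starts to open it, up to about 6 N on the way)
- tape_roll: bystander: roll of beige tape lying flat, 76 mm across, 19 mm high, origin under its centre
- beaker: bystander: glass beaker, 84 mm across, 112 mm high, origin under its centre. (Behind it, at the sink 0.3 m to the left of the middle of the worktop, stands a fixed black tap over 0.3 m tall: come to the knob from the front or from above.)
- flask: bystander: white plastic flask, 75 mm across, 130 mm high, origin under its centre
- timer: bystander: white bench timer lying flat, 66 x 66 x 19 mm, origin under its centre

How it is judged (in metres and radians):
On the way, in this order (a step that is already met when the one before it is completed fails the run):
1. the knob is turned to the red mark and has sprung back up (value of joint knob_turn above 0.95 rad and value of joint knob_press below 0.002 m), for 0.2 s.
2. a leg of the eye is inside the hook and the gate is shut behind it (value of joint hook_gate below 0.12 rad and ((x of eye_right in the frame of hook between 0.044 and 0.103 m and y of eye_right in the frame of hook between -0.018 and 0.018 m) or (x of eye_left in the frame of hook between 0.044 and 0.103 m and y of eye_left in the frame of hook between -0.018 and 0.018 m))), for 0.2 s.
At the end, for the whole second after the job is handed in: knob at the red mark (over 0.95 rad) and up (pressed under 2 mm); either leg of the eye inside the hook's inner space, gate shut behind it (under 0.12 rad); hook at rest flat on the plate (tilt under 0.15 rad, underside within 8 mm of the plate) (all of step 1 and all of step 2 and angle between hook's own z axis and vertical below 0.15 rad and z of hook in the frame of station below 0.016 m and linear speed of hook below 0.02 m/s); the robot touches nothing.
It fails at once if the tape roll, beaker, flask or timer is shifted by more than 30 mm or tipped (distance of any of tape_roll, beaker, flask, timer from where it was at the start of the episode above 0.03 m or angle between any of beaker, flask's own z axis and vertical above 0.5 rad).
It also fails if it takes over 64 s, if anything falls off the work surface, if the arm or the gripper's body presses on something with over 40 N, if the wrist force passes 120 N, or if a joint passes its speed limit or range.

## Robot

A 6-joint arm with a two-finger parallel gripper is mounted at the origin on a cart in front of the work surface, level with it; the furniture and walls round the work are solid. World frame = base frame: x ahead of the robot, y to its left, z up, the work surface at z = 0. Lengths are in mm, angles in rad, forces in N, time in s.
With the tool pointing down it reaches from about 400 to 925 mm from the base axis. Payload 12.5 kg.
Tool frame: the origin (TCP) lies midway between the tips of the shut fingers; the grasp point (between the pads) lies 19 mm behind it (env.tcp_to_grasp is the distance from the TCP to the grasp point, in mm); z points along the fingers, y is the line along which they close (so a half turn about z gives the same grasp; the last joint's range is limited). The gripper opens to 95 mm and grips with 3 to 60 N. Pads are 20 mm wide; open, the fingers measure 119 mm over their backs; the gripper's body (75 mm by 180 mm) begins 59 mm behind the grasp point.
Start: joints at [1.146, 0.491, 1.559, -0, 1.092, -0.106], TCP at [195.875, 593.531, 214.661] pointing down, gripper open.
Joint ranges: [-3.1, 3.1], [-0.84, 2.19], [0.05, 2.79], [-1.13, 4.28], [0.06, 2.93], [-2.69, 2.69]. Speed limits (rad/s): [2.22, 2.22, 2.79, 3.14, 3.14, 3.14].

## Interface

Orientations are given as [roll, pitch, yaw] about the fixed x, y, z axes, in that order (R = Rz(yaw) Ry(pitch) Rx(roll)).
In Python, from cell import env gives the robot as it stands. The module is installed in compiled form; this text tells all that it offers.
- The arm moves only by the tool step_arm, never from a script. Its argument "plan" is a list that holds one entry, the list of rows, each a list of 5 numbers: the shift along the tool's x, y, z in mm, then the turn about the tool's z in degrees, then the opening, from -1 (shut) to 1 (fully open). A call has 1 to 8 rows; each row is the pose to reach, as a shift and turn from the pose commanded when the call began, along the tool's axes at that moment; what a row does not reach only later rows make up. A row lasts 1/12 s, in which the tool goes at most 41.7 mm and 7.16 degrees, less where a joint would pass 70% of its speed; a pose out of reach is approached as far as the arm can. A call with a gripper value outside its range is refused whole. The fingers move at their own pace and stop on an object; the grip force is fixed at half the most. Time passes only in rows, so rows that repeat a pose let the fingers close. It gives the time, the measured TCP pose, the force, the opening and the grip force at its end, in the units of the state.
- env.state(): the state, without advancing time (a new reading comes with each control period).
- env.read_camera(name): name is "scene" or "top"; returns the picture (420x560x3 uint8, blue, green, red); there is no depth.
- env.get_calibration(name): a dict with "K" (3x3 intrinsics, pixels), "D" ([k1, k2, p1, p2, k3] as OpenCV has them; the pictures are not rectified), "extrinsics" (4x4, takes a point from world to camera coordinates). Camera axes: x right, y up, looking along -z (the intrinsics and any distortion apply to the point x, -y, -z); pixel columns grow to the right and rows downward; lengths in mm; the calibration is good to about 2 mm. A picture is of the moment at which its call begins. get_calibration takes no time and is no camera call.
- env.job_done(): hands the job in; it is judged then, once.
The state is a dict: "t": time; "joints": joint angles; "qvel": joint speeds; "tau": joint torques, N m; "eef_pos": TCP position; "tcp_rot": TCP orientation; "ft_force": force on the tool from outside, world axes, zero at the start; "moment": the same for the moment, N m; "opening": opening from 0.0 (shut) to 1.0 (fully open); "grip_force": force on a finger pad.
Only numpy, scipy, OpenCV 4.12 (cv2) and the standard library are available. Lean on these libraries where they do the work, as an engineer would, in place of code of your own. Each camera call takes 0.05 s, during which the arm holds its last target. There are 200 camera calls.

## Working session

There is one attempt and no reset: what is moved stays moved. The work goes in short steps, Python scripts to look and compute and a tool call to move; the robot and the scene stay as the last step left them, time stands still between calls to the robot, and variables do not carry over. Pictures are saved under pics/ and viewed, at most 10 in all, crops included, and the job is handed in when it is done.

Besides the shell and the picture viewer there is one more tool, called after "Call:" by a JSON object that holds its "name" and its "arguments". step_arm: Moves the arm, as the interface text tells. Its arguments: {"type":"object","properties":{"plan":{"type":"array"}},"required":["plan"]}

```bash
mkdir -p pics; cat > h.py <<'E'
import numpy as np, cv2
from cell import env
def cal(n):
    c=env.get_calibration(n); return np.array(c["K"],float),np.array(c["D"],float),np.array(c["extrinsics"],float)
F=np.diag([1,-1,-1.])
def ray(n,uv):
    K,D,E=cal(n); p=cv2.undistortPoints(np.array([[uv]],float),K,D)[0,0]
    R=E[:3,:3]; d=R.T@(F@np.array([p[0],p[1],1])); return -R.T@E[:3,3], d/np.linalg.norm(d)
def atz(n,uv,z):
    o,d=ray(n,uv); return o+d*(z-o[2])/d[2]
def tri(uvs):
    A=np.zeros((3,3));b=np.zeros(3);rs=[ray(n,u) for n,u in uvs]
    for o,d in rs:
        P=np.eye(3)-np.outer(d,d);A+=P;b+=P@o
    x=np.linalg.solve(A,b); return x,[round(np.linalg.norm((np.eye(3)-np.outer(d,d))@(x-o)),1) for o,d in rs]
def proj(n,X):
    K,D,E=cal(n); X=np.atleast_2d(np.array(X,float)); c=(X@E[:3,:3].T+E[:3,3])@F
    return cv2.projectPoints(c,np.zeros(3),np.zeros(3),K,D)[0][:,0]
E
python3 - <<'E'
from h import *
for n in("scene","top"):
    im=env.read_camera(n); cv2.imwrite(f"pics/{n}0.png",im)
    K,D,E_=cal(n); print(n,K[0,0],D,-E_[:3,:3].T@E_[:3,3])
print(env.state())
E
```

```text
scene 396.653970934938 [0.00317548 0.         0.         0.         0.        ] [ -13.21063653 -683.05515063 1109.98597626]
top 384.0155201321194 [-0.00446216  0.          0.          0.          0.        ] [ 308.21493838  -13.83642585 1318.90678029]
{'t': 0.1, 'joints': array([ 1.14638943e+00,  4.91492773e-01,  1.55939376e+00,  5.55957998e-06,
        1.09170063e+00, -1.05572059e-01]), 'qvel': array([ 0.00019548, -0.00152985, -0.00075182,  0.00108695,  0.00194481,
       -0.00086589]), 'tau': array([ 2.95417427e-03, -6.13622403e+01, -2.58606845e+01,  6.93398318e-02,
        4.70372743e-02, -7.03092905e-05]), 'eef_pos': array([195.78318167, 593.31447344, 214.12241805]), 'tcp_rot': array([-3.14060420e+00, -1.09701572e-04,  2.82275520e+00]), 'ft_force': array([ 0.94551594,  0.50124197, -0.2056936 ]), 'moment': array([-0.01503656, -0.06044885,  0.00299755]), 'grip_force': 0.0, 'opening': 1.002262354841187}
```

View pics/scene0.png

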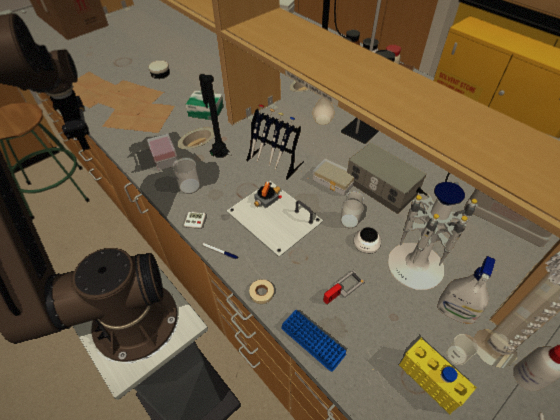

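View pics/top0.png

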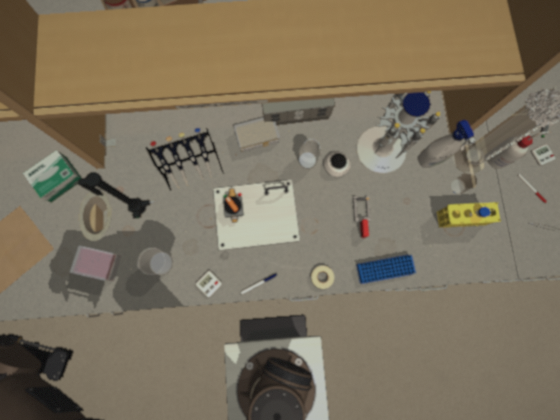

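The scene and top views show the plate (top ~255,213), the knob (233,204), the eye (277,187), the hook (365,228 grip, 360,200 frame) and the bystanders. Next I'll enlarge crops to read the pixel positions.

```bash
python3 - <<'E'
import cv2
a=cv2.imread("pics/top0.png");s=cv2.imread("pics/scene0.png")
def c(im,x,y,w,h,k,n):
    o=cv2.resize(im[y:y+h,x:x+w],None,fx=k,fy=k,interpolation=cv2.INTER_CUBIC)
    for i in range(0,w,10): cv2.putText(o,str(x+i),(i*k,8),0,.3,(0,0,255),1);cv2.line(o,(i*k,10),(i*k,14),(0,0,255),1)
    for i in range(0,h,10): cv2.putText(o,str(y+i),(0,i*k+4),0,.3,(0,0,255),1);cv2.line(o,(20,i*k),(24,i*k),(0,0,255),1)
    cv2.imwrite(f"pics/{n}.png",o)
c(a,210,172,165,80,4.8.__int__() if 0 else 4,"t1") if 0 else c(a,205,170,175,85,4,"t1")
c(s,220,170,150,140,5 if 0 else 4,"s1")
E
```

```text
(no output)
```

View pics/t1.png

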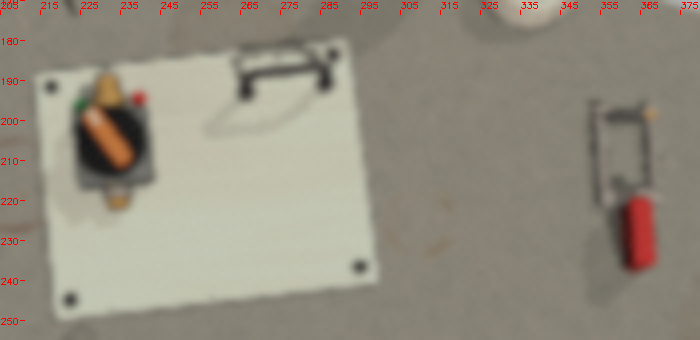

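View pics/s1.png

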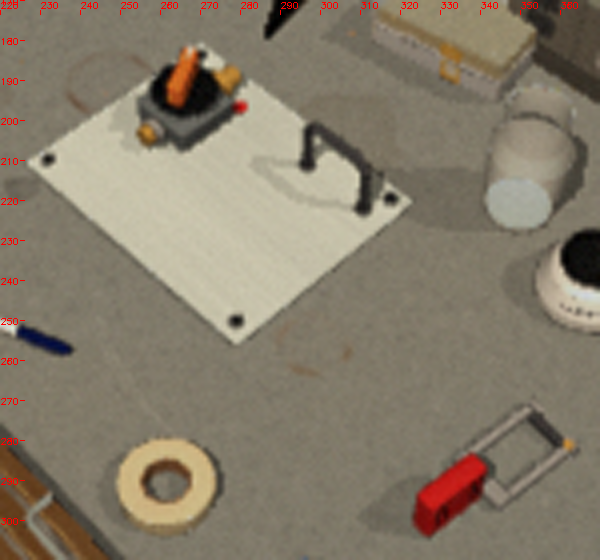

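Pixel readings:
- **Top view:** plate corners are (213,188), (292,180), (219,249) and (299,241), the eye feet are (266,193) and (286,191), and the knob is (232,204).
- **Scene view:** plate corners are (270,180), (227,210), (279,256) and (322,220). The hook's front corners are (353,272) and (364,282).

```bash
python3 - <<'E'
from h import *
from scipy.optimize import least_squares
p=lambda X,Y,x0,y0:((X+.5)/4+x0-.5,(Y+.5)/4+y0-.5)
T=lambda X,Y:("top",p(X,Y,205,170)); S=lambda X,Y:("scene",p(X,Y,220,170))
def fit(obs,x0):
    def r(v):
        c,s=np.cos(v[2]),np.sin(v[2]);out=[]
        for X,(n,uv) in obs:
            w=[v[0]+c*X[0]-s*X[1],v[1]+s*X[0]+c*X[1],v[3]+X[2]]
            out.append(proj(n,w)[0]-uv)
        return np.ravel(out)
    f=least_squares(r,x0,loss="soft_l1"); print(f.x.round(3)); print(r(f.x).reshape(-1,2).round(1).tolist()); return f.x
st=[((-110,140,8),T(57,319)),((-110,-140,8),T(378,284)),((110,-140,8),T(348,40)),((110,140,8),T(35,73)),
((110,140,8),S(203,42)),((-110,140,8),S(28,162)),((-110,-140,8),S(237,345)),((110,-140,8),S(411,201)),
((70,-45,8),T(246,95)),((70,-115,8),T(325,87)),((70,-45,8),S(307,166)),((70,-115,8),S(364,210)),
((70,-45,68),T(248,73)),((70,-115,68),T(325,66)),((70,-45,68),S(313,125)),((70,-115,68),S(370,162)),
((30,75,78),T(109,139)),((30,75,78),S(184,76))]
v=fit(st,[550,60,0,0])
hk=[((118,27,14),T(593,100)),((118,-27,14),T(648,98)),((108,-22.5,14),T(650,113)),((30,27,7),T(600,205)),
((118,27,14),S(532,407)),((118,-27,14),S(575,447)),((108,-22.5,14),S(569,444)),((30,-27,0),S(500,505)),
((0,0,50),T(643,232)),((-30,10,50),S(413,497)),((30,10,50),S(468,453)),((30,-10,50),S(488,463)),((-30,-10,50),S(431,506))]
w=fit(hk,[500,-250,0,0])
print("tri eye crossbar R",tri([T(325,66),S(370,162)]),"L",tri([T(248,73),S(313,125)]))
print("foot R",tri([T(325,87),S(364,210)]),"knob top",tri([T(109,139),S(184,76)]))
print("grip top",tri([T(643,232),S(450,479)]))
R=lambda x,y:(v[0]+np.cos(v[2])*x-np.sin(v[2])*y, v[1]+np.sin(v[2])*x+np.cos(v[2])*y)
print("knob",R(30,75),"R",R(70,-115),"L",R(70,-45))
print("pointer end top",atz("top",T(91,113)[1],78),atz("top",T(127,165)[1],78))
for n,uv,z in[("tape",(322,277),19),("timer",(208,284),19),("beak",(155,262),100),("A",(307,158),50),("B",(338,161),50)]: print(n,atz("top",uv,z).round())
print("flask? A",tri([("top",(307,158)),("scene",(350,218))]),"B",tri([("top",(339,161)),("scene",(370,234))]))
E
```

```text
[ 5.74149e+02  2.36910e+01  3.70000e-02 -4.75300e+00]
[[-0.3, 0.1], [0.5, -0.5], [0.1, -0.6], [-0.1, -0.1], [-0.4, 0.2], [-0.6, 0.2], [-0.0, 0.1], [0.8, 0.3], [0.3, -0.5], [0.2, -0.7], [0.1, 0.5], [-0.2, 0.2], [-0.5, 0.6], [0.8, 0.0], [-1.1, -0.2], [-0.9, 1.4], [-0.3, -1.2], [-0.2, -1.7]]
[ 4.90965e+02 -3.40426e+02 -5.60000e-02 -5.13500e+00]
[[-0.2, 1.1], [1.3, 1.3], [-0.3, 0.3], [-0.8, -0.1], [-0.2, -2.5], [1.3, -1.2], [-0.5, 0.4], [-0.5, 2.2], [-0.3, -0.5], [0.1, -1.1], [0.9, -1.1], [0.5, 0.9], [0.2, 1.3]]
tri eye crossbar R (array([650.20561672, -87.09755229,  66.41865789]), [np.float64(2.7), np.float64(2.7)]) L (array([648.43058204, -20.7521351 ,  61.70713425]), [np.float64(0.5), np.float64(0.5)])
foot R (array([646.98909112, -88.54739593,   4.70766025]), [np.float64(1.8), np.float64(1.8)]) knob top (array([600.12854964,  99.12923781,  65.20060745]), [np.float64(1.1), np.float64(1.1)])
grip top (array([ 488.58956029, -340.32228701,   48.25439508]), [np.float64(0.0), np.float64(0.0)])
knob (np.float64(601.385330645718), np.float64(99.73829015362072)) R (np.float64(648.309383413357), np.float64(-88.67119281329319)) L (np.float64(645.7485518615734), np.float64(-18.71805034089679))
pointer end top [619.44268666 112.11363945  78.        ] [573.09134202  84.90280288  78.        ]
tape [ 338. -182.   19.]
timer [345. 198.  19.]
beak [424. 348. 100.]
A [ 747. -168.   50.]
B [ 728. -275.   50.]
flask? A (array([ 761.23827024, -173.49916634,   11.44947231]), [np.float64(0.6), np.float64(0.6)]) B (array([ 731.23681363, -280.3404532 ,   47.37254426]), [np.float64(2.7), np.float64(2.7)])
```

Call:
{"name": "step_arm", "arguments": {"plan": [[[-269,-171,0,-50.5,1],[-269,-171,0,-50.5,1],[-269,-171,0,-50.5,1],[-269,-171,0,-50.5,1],[-269,-171,0,-50.5,1],[-269,-171,0,-50.5,1],[-269,-171,0,-50.5,1],[-269,-171,0,-50.5,1]]]}}

```text
t: 0.77
eef_pos: [395.3, 349.1, 214.5]
tcp_rot: [3.141, -0.0, -2.572]
ft_force: [1.6, 1.3, -0.5]
opening: 1.002
grip_force: 0.0
```

Call:
{"name": "step_arm", "arguments": {"plan": [[[-39,-317.5,50,0,0],[-39,-317.5,50,0,0],[-39,-317.5,50,0,0],[-39,-317.5,50,0,0],[-39,-317.5,50,0,0],[-39,-317.5,50,0,0],[-39,-317.5,50,0,0],[-39,-317.5,50,0,0]]]}}

```text
t: 1.43
eef_pos: [598.5, 100.0, 163.8]
tcp_rot: [3.141, -0.0, -2.58]
ft_force: [0.2, 0.7, 0.4]
opening: 0.523
grip_force: 0.0
```

Call:
{"name": "step_arm", "arguments": {"plan": [[[0,0,0,0,0.0],[0,0,0,0,0.0],[0,0,0,0,0.0]]]}}

```text
t: 1.68
eef_pos: [596.6, 103.0, 164.4]
tcp_rot: [3.141, -0.001, -2.579]
ft_force: [0.5, 0.1, -0.6]
opening: 0.5
grip_force: 0.0
```

```bash
python3 - <<'E'
from h import *
print(env.state()["eef_pos"],env.state()["opening"])
a=env.read_camera("scene");b=env.read_camera("top")
f=lambda im,x,y:cv2.resize(im[y:y+120,x:x+100],None,fx=4,fy=4,interpolation=cv2.INTER_CUBIC)
cv2.imwrite("pics/k1.png",np.hstack([f(a,215,120),f(b,190,150)]))
E
```

```text
[596.55540342 103.02111016 164.35540062] 0.49998682811663075
```

View pics/k1.png

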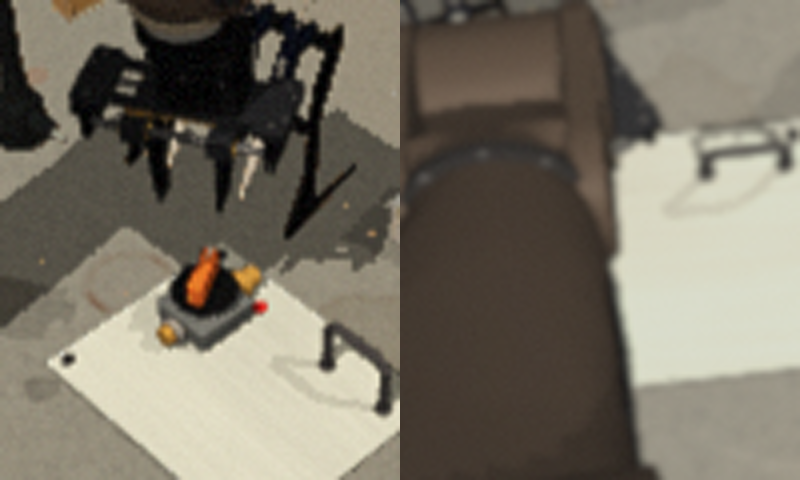

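The scene crop shows the half-open fingers above the knob, with tips at about (256,169) and (270,172). The knob bar is centred at about (266,189). I'll compare that with the projected TCP to get the camera bias.

```bash
python3 - <<'E'
from h import *
p=env.state()["eef_pos"];y=-2.579
ty=np.array([np.sin(y),-np.cos(y),0])
print(proj("scene",[p,p+25*ty,p-25*ty]), "knob nominal", proj("scene",[600,99,78]),proj("top",[600,99,78]))
E
```

```text
[[262.5278106  168.4961808 ]
 [255.61305461 167.16053682]
 [269.4895774  169.84081924]] knob nominal [[265.19998509 186.29348996]] [[231.647402   203.26695507]]
```

Call:
{"name": "step_arm", "arguments": {"plan": [[[-0.7,-5.2,40,0,0],[-0.7,-5.2,70,0,0],[-0.7,-5.2,85,0,0],[-0.7,-5.2,97,0,0],[-0.7,-5.2,109,0,0],[-0.7,-5.2,109,0,0],[-0.7,-5.2,109,0,0]]]}}

```text
t: 2.37
eef_pos: [600.5, 99.2, 55.9]
tcp_rot: [-3.142, 0.0, -2.578]
ft_force: [-0.4, 0.1, 0.6]
opening: 0.499
grip_force: 0.0
```

Call:
{"name": "step_arm", "arguments": {"plan": [[[0,0,0,0,-1],[0,0,0,0,-1],[0,0,0,0,-1],[0,0,0,0,-1],[0,0,0,0,-1],[0,0,0,0,-1],[0,0,0,0,-1]]]}}

```text
t: 2.95
eef_pos: [600.0, 99.5, 55.9]
tcp_rot: [3.14, -0.0, -2.579]
ft_force: [-2.2, 6.3, 3.4]
opening: 0.156
grip_force: 30.0
```

Call:
{"name": "step_arm", "arguments": {"plan": [[[0,0,2,0,-1],[0,0,4,0,-1],[0,0,6,0,-1],[0,0,8,0,-1],[0,0,8.5,0,-1],[0,0,8.5,0,-1]]]}}

```text
t: 3.45
eef_pos: [600.0, 99.6, 47.9]
tcp_rot: [3.14, 0.0, -2.579]
ft_force: [-4.8, 6.5, 9.0]
opening: 0.156
grip_force: 30.0
```

Call:
{"name": "step_arm", "arguments": {"plan": [[[0,0,1,0,-1],[0,0,2,0,-1],[0,0,2,0,-1]]]}}

```text
t: 3.7
eef_pos: [600.1, 99.7, 47.7]
tcp_rot: [3.141, 0.001, -2.579]
ft_force: [-10.5, 6.3, 27.5]
opening: 0.154
grip_force: 30.0
```

Call:
{"name": "step_arm", "arguments": {"plan": [[[0,0,-1,4,-1],[0,0,-1,9,-1],[0,0,-1,15,-1],[0,0,-1,21,-1],[0,0,-1,27,-1],[0,0,-1,33,-1],[0,0,-1,39,-1],[0,0,-1,45,-1]]]}}

```text
t: 4.37
eef_pos: [599.9, 100.5, 47.8]
tcp_rot: [3.139, -0.001, 2.913]
ft_force: [-7.5, 13.2, 18.9]
opening: 0.157
grip_force: 30.0
```

Call:
{"name": "step_arm", "arguments": {"plan": [[[0,0,0,5,-1],[0,0,0,9,-1],[0,0,0,12,-1],[0,0,0,14,-1],[0,0,0,16,-1],[0,0,0,16,-1]]]}}

```text
t: 4.87
eef_pos: [600.1, 100.8, 47.8]
tcp_rot: [3.139, -0.001, 2.638]
ft_force: [-7.0, 15.0, 18.0]
opening: 0.159
grip_force: 30.0
```

Call:
{"name": "step_arm", "arguments": {"plan": [[[0,0,-3,0,-1],[0,0,-6,0,-1],[0,0,-9,0,-1],[0,0,-9,0,-1],[0,0,-9,0,0],[0,0,-9,0,0],[0,0,-9,0,0],[0,0,-9,0,0]]]}}

```text
t: 5.53
eef_pos: [600.5, 98.5, 55.1]
tcp_rot: [-3.142, 0.0, 2.639]
ft_force: [0.1, 1.0, 0.2]
opening: 0.376
grip_force: 0.0
```

Call:
{"name": "step_arm", "arguments": {"plan": [[[0,0,0,0,0],[0,0,0,0,0],[0,0,-40,0,0],[0,0,-80,0,0],[0,0,-120,0,0],[0,0,-120,0,0]]]}}

```text
t: 6.03
eef_pos: [603.2, 98.8, 182.5]
tcp_rot: [3.136, 0.009, 2.639]
ft_force: [1.4, -0.4, 0.9]
opening: 0.5
grip_force: 0.0
```

```bash
python3 - <<'E'
from h import *
a=env.read_camera("scene")
cv2.imwrite("pics/k2.png",cv2.resize(a[150:240,215:335],None,fx=5,fy=5,interpolation=cv2.INTER_CUBIC))
E
```

```text
(no output)
```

View pics/k2.png

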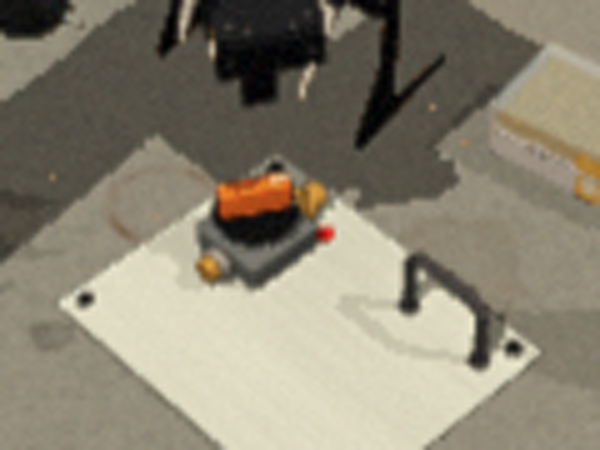

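The knob at crop (255,197) now points to the red dot at (325,234) and has sprung up. Next I'll refit the hook and station with z=0 and the measured scene-camera bias.

```bash
python3 - <<'E'
from h import *
from scipy.optimize import least_squares
p=lambda X,Y,x0,y0:((X+.5)/4+x0-.5,(Y+.5)/4+y0-.5)
T=lambda X,Y:("top",p(X,Y,205,170)); S=lambda X,Y:("scene",p(X,Y,220,170))
def fit(obs,x0):
    def r(v,raw=False):
        c,s=np.cos(v[2]),np.sin(v[2]);out=[]
        for X,(n,uv) in obs:
            w=[v[0]+c*X[0]-s*X[1],v[1]+s*X[0]+c*X[1],X[2]]
            out.append(proj(n,w)[0]-uv+v[3:5]*(n=="scene"))
        return np.append(np.ravel(out),(v[3:5]-[.5,2])*2)
    f=least_squares(r,x0,loss="soft_l1"); print(f.x.round(3)); print(r(f.x)[:-2].reshape(-1,2).round(1).tolist()); return f.x
st=[((-110,140,8),T(57,319)),((-110,-140,8),T(378,284)),((110,-140,8),T(348,40)),((110,140,8),T(35,73)),
((110,140,8),S(203,42)),((-110,140,8),S(28,162)),((-110,-140,8),S(237,345)),((110,-140,8),S(411,201)),
((70,-45,8),T(246,95)),((70,-115,8),T(325,87)),((70,-45,8),S(307,166)),((70,-115,8),S(364,210)),
((70,-45,68),T(248,73)),((70,-115,68),T(325,66)),((70,-45,68),S(313,125)),((70,-115,68),S(370,162)),
((30,75,78),T(109,139)),((30,75,78),S(184,76))]
v=fit(st,[550,60,0,0.5,2])
hk=[((118,27,14),T(593,100)),((118,-27,14),T(648,98)),((108,-22.5,14),T(650,113)),((30,27,7),T(600,205)),
((118,27,14),S(532,407)),((118,-27,14),S(575,447)),((108,-22.5,14),S(569,444)),((30,-27,0),S(500,505)),
((0,0,50),T(643,232)),((-30,10,50),S(413,497)),((30,10,50),S(468,453)),((30,-10,50),S(488,463)),((-30,-10,50),S(431,506))]
w=fit(hk,[500,-250,0,0.5,2])
R=lambda x,y:(v[0]+np.cos(v[2])*x-np.sin(v[2])*y, v[1]+np.sin(v[2])*x+np.cos(v[2])*y)
print("knob",R(30,75),"R",R(70,-115),"L",R(70,-45))
E
```

```text
[5.7267e+02 2.4293e+01 3.6000e-02 6.4500e-01 8.2000e-01]
[[-0.7, 0.4], [0.5, -0.2], [-0.0, -0.5], [-0.5, -0.1], [-0.2, 0.3], [-0.5, 0.3], [0.1, 0.3], [1.1, 0.4], [0.1, -0.4], [0.1, -0.6], [0.3, 0.6], [0.1, 0.4], [-0.7, 0.6], [0.7, 0.1], [-0.8, -0.1], [-0.6, 1.4], [-0.6, -1.1], [-0.0, -1.7]]
[ 4.91089e+02 -3.38398e+02 -5.60000e-02  2.49000e-01  1.79700e+00]
[[-0.5, 0.8], [1.1, 1.0], [-0.5, 0.0], [-1.1, -0.4], [-0.2, -2.0], [1.3, -0.7], [-0.5, 0.9], [-0.5, 2.7], [-0.5, -0.8], [0.0, -0.6], [0.8, -0.7], [0.4, 1.3], [0.1, 1.8]]
knob (np.float64(599.920984050397), np.float64(100.33484345836777)) R (np.float64(646.8080350371205), np.float64(-88.08385107529145)) L (np.float64(644.2609413122086), np.float64(-18.130207041856615))
```

Call:
{"name": "step_arm", "arguments": {"plan": [[[-72,-275,0,-25.8,0.2],[-72,-275,0,-25.8,0.2],[-72,-275,0,-25.8,0.2],[-72,-275,0,-25.8,0.2],[-72,-275,0,-25.8,0.2],[-72,-275,0,-25.8,0.2],[-72,-275,0,-25.8,0.2],[-72,-275,0,-25.8,0.2]]]}}

```text
t: 6.75
eef_pos: [529.4, -182.7, 173.9]
tcp_rot: [-3.141, -0.001, 3.085]
ft_force: [-0.5, -0.3, 0.5]
opening: 0.6
grip_force: 0.0
```

Call:
{"name": "step_arm", "arguments": {"plan": [[[0,0,0,0,0.2],[0,0,0,0,0.2],[0,0,0,0,0.2]]]}}

```text
t: 7.0
eef_pos: [531.3, -175.8, 174.6]
tcp_rot: [3.141, -0.001, 3.091]
ft_force: [-0.6, 0.5, 0.7]
opening: 0.6
grip_force: 0.0
```

Call:
{"name": "step_arm", "arguments": {"plan": [[[33,-165,75,0,0.2],[33,-165,75,0,0.2],[33,-165,75,0,0.2],[33,-165,75,0,0.2],[33,-165,75,0,0.2],[33,-165,75,0,0.2],[33,-165,75,0,0.2],[33,-165,75,0,0.2]]]}}

```text
t: 7.67
eef_pos: [490.5, -338.4, 100.5]
tcp_rot: [3.141, 0.0, 3.091]
ft_force: [-0.8, -0.0, -0.1]
opening: 0.602
grip_force: 0.0
```

```bash
python3 - <<'E'
from h import *
print(env.state()["eef_pos"])
a=env.read_camera("scene");b=env.read_camera("top")
f=lambda im,x,y:cv2.resize(im[y:y+100,x:x+80],None,fx=5,fy=5,interpolation=cv2.INTER_CUBIC)
cv2.imwrite("pics/h1.png",np.hstack([f(a,300,220),f(b,330,170)]))
E
```

```text
[ 490.51909688 -338.44812247  100.52070665]
```

View pics/h1.png

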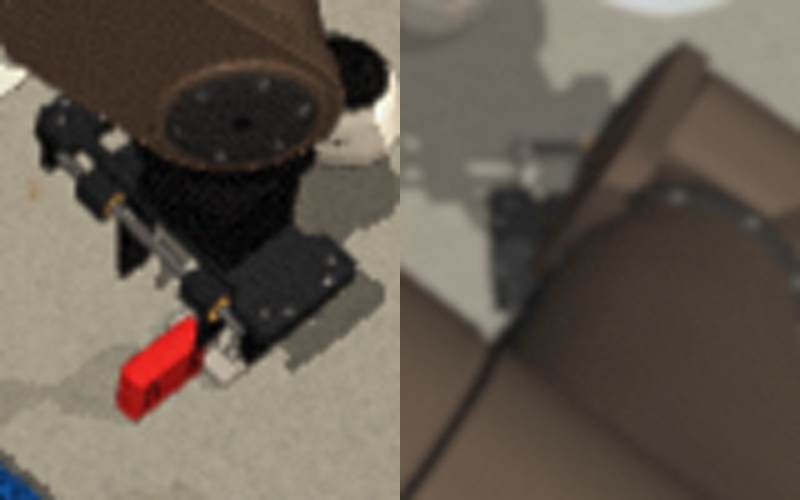

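The crop shows the gripper straddling the red grip (scene crop ~160,365), so I'll descend.

Call:
{"name": "step_arm", "arguments": {"plan": [[[0,0,30,0,0.2],[0,0,50,0,0.2],[0,0,60,0,0.2],[0,0,70,0,0.2],[0,0,82,0,0.2],[0,0,82,0,0.2]]]}}

```text
t: 8.27
eef_pos: [489.6, -339.4, 16.7]
tcp_rot: [3.14, -0.001, 3.09]
ft_force: [-0.7, 0.5, -0.4]
opening: 0.6
grip_force: 0.0
```

Call:
{"name": "step_arm", "arguments": {"plan": [[[0,0,0,0,-1],[0,0,0,0,-1],[0,0,0,0,-1],[0,0,0,0,-1],[0,0,0,0,-1],[0,0,0,0,-1],[0,0,0,0,-1]]]}}

```text
t: 8.85
eef_pos: [489.9, -340.2, 18.4]
tcp_rot: [-3.141, 0.0, 3.09]
ft_force: [0.4, 0.2, 2.4]
opening: 0.21
grip_force: 30.0
```

Call:
{"name": "step_arm", "arguments": {"plan": [[[0,0,-20,0,-1],[0,0,-40,0,-1],[6,35,-50,0,-1],[6,75,-50,-2,-1],[6,115,-50,-5,-1],[6,155,-50,-5,-1],[6,195,-50,-5,-1],[6,225,-50,-5,-1]]]}}

```text
t: 9.52
eef_pos: [494.8, -112.4, 68.2]
tcp_rot: [3.141, -0.001, -3.106]
ft_force: [1.1, 0.3, -2.3]
opening: 0.208
grip_force: 30.0
```

Call:
{"name": "step_arm", "arguments": {"plan": [[[1,22,0,0,-1],[1,22,30,0,-1],[1,22,30,0,-1],[1,22,30,0,-1],[1,22,30,0,-1]]]}}

```text
t: 9.93
eef_pos: [493.8, -93.6, 38.6]
tcp_rot: [3.141, -0.0, -3.107]
ft_force: [-0.4, 0.1, -1.3]
opening: 0.209
grip_force: 30.0
```

```bash
python3 - <<'E'
from h import *
print(env.state()["eef_pos"],env.state()["tcp_rot"])
a=env.read_camera("scene");b=env.read_camera("top")
f=lambda im,x,y:cv2.resize(im[y:y+100,x:x+80],None,fx=5,fy=5,interpolation=cv2.INTER_CUBIC)
cv2.imwrite("pics/h2.png",np.hstack([f(a,260,180),f(b,245,160)]))
E
```

```text
[493.78702991 -93.63972379  38.60325142] [ 3.14147451e+00 -1.64645690e-04 -3.10668049e+00]
```

View pics/h2.png

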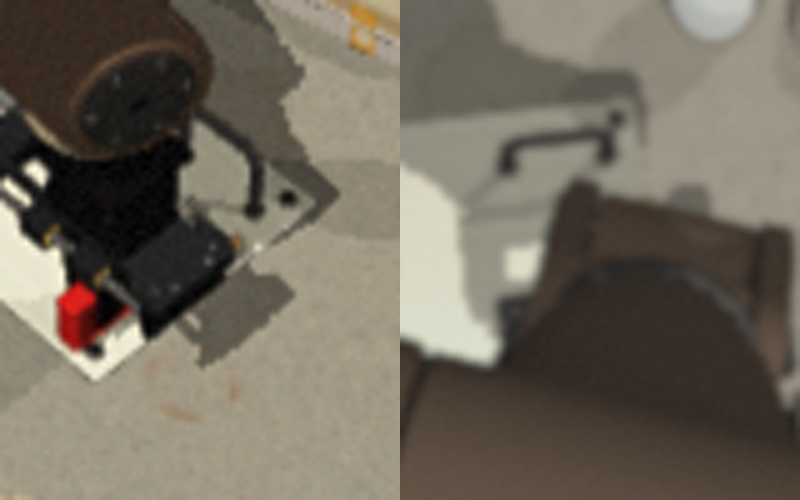

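The scene crop shows the held hook's orange hinge pin at (236,243), which is full-image (307.2,228.6). The right eye foot is at (255,210), i.e. (311,222). I'll compare these with the predictions.

```bash
python3 - <<'E'
from h import *
y=.035;c,s=np.cos(y),np.sin(y)
o=np.array([493.8,-93.6])
h=[o[0]+c*108+s*22.5,o[1]+s*108-c*22.5,34.2]
print("hinge pred",h,proj("scene",h))
for b in((.5,1),(.5,2)): print("hinge seen",atz("scene",(307.2-b[0],228.6-b[1]),34.2),"legR foot",atz("scene",(310.9-b[0],222.1-b[1]),8))
print("legR top view", atz("top",(245+205/5-.4,160+158/5-.4),8))
E
```

```text
hinge pred [np.float64(602.5211959811344), np.float64(-112.30699185951019), 34.2] [[306.17648017 227.72302742]]
hinge seen [ 604.22313678 -113.12963305   34.2       ] legR foot [649.47683128 -87.0816994    8.        ]
hinge seen [ 607.26269961 -110.00848083   34.2       ] legR foot [652.694595   -83.81662913   8.        ]
legR top view [645.23613769 -86.556991     8.        ]
```

Call:
{"name": "step_arm", "arguments": {"plan": [[[0,1,5,0,-1],[-10,1,9,0,-1],[-22,1,9,0,-1],[-30,1,9,0,-1],[-30,1,9,0,-1]]]}}

```text
t: 10.45
eef_pos: [525.5, -91.3, 29.0]
tcp_rot: [-3.141, 0.002, -3.106]
ft_force: [-0.5, -0.3, -2.2]
opening: 0.211
grip_force: 30.0
```

Call:
{"name": "step_arm", "arguments": {"plan": [[[-6,0,0,0,-1],[-12,0,0,0,-1],[-18,0,0,0,-1],[-24,0,0,0,-1],[-28,0,0,0,-1],[-28,0,0,0,-1]]]}}

```text
t: 10.95
eef_pos: [551.9, -90.1, 28.9]
tcp_rot: [3.142, -0.0, -3.106]
ft_force: [-2.6, -4.0, -3.2]
opening: 0.208
grip_force: 30.0
```

Call:
{"name": "step_arm", "arguments": {"plan": [[[-6,0,0,0,-1],[-12,0,0,0,-1],[-18,0,0,0,-1],[-24,0,0,0,-1],[-30,0,0,0,-1],[-32,0,0,0,-1],[-32,0,0,0,-1]]]}}

```text
t: 11.53
eef_pos: [584.3, -88.7, 29.2]
tcp_rot: [-3.142, 0.001, -3.106]
ft_force: [-0.1, -0.4, -1.5]
opening: 0.206
grip_force: 30.0
```

Call:
{"name": "step_arm", "arguments": {"plan": [[[0,0,1.5,0,-1],[0,0,2.7,0,-1],[0,0,2.7,0,-1],[0,0,2.7,0,0],[0,0,2.7,0,0],[0,0,2.7,0,0],[0,0,2.7,0,0.0],[0,0,2.7,0,0.0]]]}}

```text
t: 12.2
eef_pos: [583.6, -88.9, 26.4]
tcp_rot: [3.142, 0.0, -3.106]
ft_force: [0.4, -0.6, 0.8]
opening: 0.478
grip_force: 0.0
```

Call:
{"name": "step_arm", "arguments": {"plan": [[[0,0,-15,0,0],[0,0,-40,0,0],[0,0,-80,0,0],[0,0,-120,0,0],[40,0,-150,0,0],[80,0,-150,0,0],[120,0,-150,0,0],[120,0,-150,0,0]]]}}

```text
t: 12.87
eef_pos: [457.6, -92.2, 176.8]
tcp_rot: [3.141, -0.003, -3.106]
ft_force: [1.6, -0.6, -0.7]
opening: 0.5
grip_force: 0.0
```

```bash
python3 - <<'E'
from h import *
print(env.state()["eef_pos"],env.state()["ft_force"])
a=env.read_camera("scene");b=env.read_camera("top")
f=lambda im,x,y:cv2.resize(im[y:y+100,x:x+80],None,fx=5,fy=5,interpolation=cv2.INTER_CUBIC)
cv2.imwrite("pics/h3.png",np.hstack([f(a,250,165),f(b,245,160)]))
cv2.imwrite("pics/full.png",np.hstack([a,b])[::1])
E
```

```text
[457.59314816 -92.20394539 176.75925807] [ 1.58104871 -0.58505758 -0.73331767]
```

View pics/h3.png

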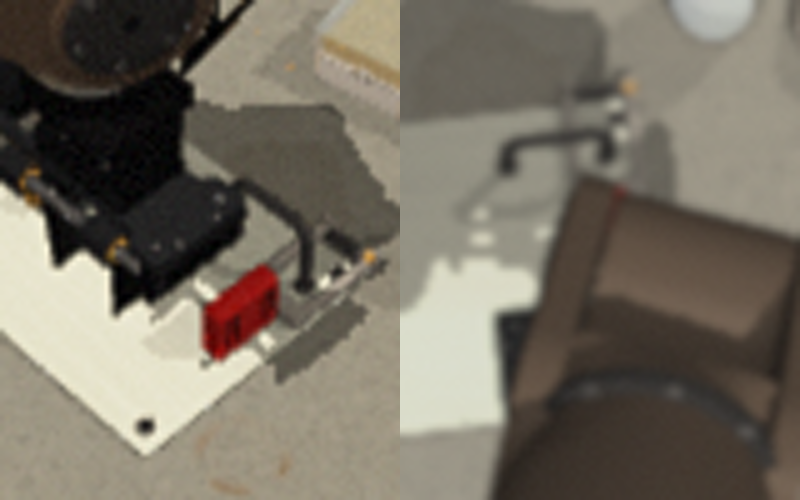

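The leg (scene crop ~305,285) is inside the hook. The dark gate lies straight across the front (345,243), and the hook lies flat on the plate. I'll hand the job in.

Call:
{"name": "step_arm", "arguments": {"plan": [[[0,0,0,0,0],[0,0,0,0,0],[0,0,0,0,0],[0,0,0,0,0]]]}}

```text
t: 13.3
eef_pos: [464.2, -93.1, 176.0]
tcp_rot: [3.141, -0.0, -3.106]
ft_force: [0.4, 0.4, 0.1]
opening: 0.502
grip_force: 0.0
```

```bash
python3 -c "
from cell import env
print(env.job_done())"
```

```text
the job is handed in; nothing more can be done
None
```

The job is handed in after about 13 s: in the camera pictures the knob points to the red mark and is up, and the hook lies flat on the plate with the eye's right leg inside and its gate shut; no verdict came back.

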